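Build a small test-sieve stack on the shaker

ROBOT

A 6-joint arm with a two-finger parallel gripper is mounted at the origin on the work surface. World frame = base frame: x ahead of the robot, y to its left, z up, the work surface at z = 0. Lengths are in mm, angles in rad, forces in N, time in s.
With the tool pointing down it reaches from about 350 to 850 mm from the base axis. Payload 8.1 kg.
Tool frame: the origin (TCP) lies midway between the tips of the shut fingers; the grasp point (between the pads) lies bot.grasp_offset behind it (bot.grasp_offset is the distance from the TCP to the grasp point, in mm); y points along the fingers, x is the direction in which the jaws open and shut, and the axes are right-handed (so a half turn about y gives the same grasp; the last joint's range is limited). The gripper opens to 85 mm and grips with 20 to 120 N. Pads are 22 mm wide; open, the fingers measure 114 mm over their backs; the gripper's body (76 mm by 85 mm) begins 54 mm behind the grasp point. The pads swing forward as they close: fully open they stand 13 mm farther back than shut.
Start: joints at [-1.233, 0.13, 1.488, -0, 1.523, -0.085], TCP at [246.209, -547.162, 231.292] pointing down, gripper open.
Joint ranges: [-2.96, 2.96], [-0.89, 2.26], [0.02, 2.5], [-1.34, 4.48], [0, 2.73], [-2.66, 2.66]. Speed limits (rad/s): [2.39, 2.39, 2.79, 3.14, 3.14, 3.14].

INTERFACE

Orientations are given as a 3x3 rotation matrix whose columns are the frame's x, y, z axes.
In Python, from station import bot, imaging, job gives the robot as it stands.
- The arm moves only by the tool carry_out, never from a script. Its argument "deltas" is a list of rows, each a list of 6 numbers: the shift along the world's x, y, z in mm, then the turn, a rotation vector about the world's x, y, z in rad. In form: [[tx, ty, tz, rx, ry, rz], ...]. A call has 1 to 12 rows; each row shifts and turns the pose as measured when the row begins; what a row does not reach is not made up. A row lasts 1/8 s, in which the tool goes at most 62.5 mm and 10.7 degrees, less where a joint would pass 70% of its speed; a pose out of reach is approached as far as the arm can. A call with a gripper value outside its range is refused whole. "jaw" is the finger opening in mm, from 0 to 85.4, set as the call begins (left out, the last holds). The fingers move at their own pace and stop on an object; "grip_force" is the grip in N (left out, the last holds). Time passes only in rows, so rows that do not move let the fingers close. It gives the time, the measured TCP pose, the force and the opening at its end, in the units of the state.
- bot.read_state(): the state, without advancing time (a new reading comes with each control period).
- imaging.read_camera(name): name is "scene" or "top" or "wrist"; returns the picture (400x640x3 uint8, blue, green, red); there is no depth.
- imaging.camera_info(name): a dict with "mtx" (3x3 intrinsics, pixels), "distortion" ([k1, k2, p1, p2, k3] as OpenCV has them; the pictures are not rectified), "R" (3x3) and "t" (3): a world point X has camera coordinates R X + t; the wrist camera has in their place "hand_eye" (4x4, takes a point from camera to tool coordinates, whose origin is the TCP and whose axes are the tool frame's). Camera axes: x right, y down, z forward; pixel columns grow to the right and rows downward; lengths in mm; the calibration is good to about 2 mm. A picture is of the moment at which its call begins: read the wrist's pose just before it. camera_info takes no time and is no camera call.
- job.hand_in(): hands the job in, once; it reports no verdict.
Trained networks look in the newest picture that a camera, given by its name, has taken for a name from the list of things; names that differ only in an ending like _2 or _b are one class to them, and where a whole thing is asked for, a point or a joint stands for the part that bears it (a point fixed in the world has none). Each returns a list of dicts, best first, with "p" (0 to 1); they miss things now and then, are a little off and sometimes report something else, mostly with a low value. They report only what shows in the picture. A call takes as long as a camera call. They do not tell look-alikes from the thing itself.
- imaging.regions_of(camera, target): "pixels" (400x640 bool, what is visible of it).
- imaging.tip_of(camera, target): "centre" ([x, y, z] in mm, in world coordinates, good to about 4 mm: a listed point, or the origin of a listed thing).
The state is a dict: "clock": time; "qpos": joint angles; "qd": joint speeds; "joint_torque": joint torques, N m; "eef_pos": TCP position; "orientation": TCP orientation; "ft_force": force on the tool from outside, world axes, zero at the start; "moment": the same for the moment, N m; "width": opening from 0.0 (shut) to 1.0 (fully open).
Only numpy, scipy, OpenCV 4.12 (cv2) and the standard library are available. Lean on these libraries where they do the work, as an engineer would, in place of code of your own. Each camera call takes 0.05 s, during which the arm holds its last target.

TASK

Build the little sieve set on the round shaker, working from the bottom up: the receiver pan inside the ring on the shaker's deck, the fine sieve on the pan, the coarse sieve on the fine one and the lid on top, each one fully home and level in the one below. Leave the amber jar, the glass dish and the small vial where they are.

Things in the scene. Friction and masses are not known exactly. Their poses are not given: they have to be found in the camera images.
- pan_mid (a point): Receiver pan, stainless steel, stands upright: an open round cup, 60 mm outside diameter, 2.5 mm wall (55 mm bore), 50 mm tall, with a 70 mm wide foot flange in its lowest 5 mm and a plain deep floor. The point lies on its axis, 27 mm above its underside; z up. Grip the 60 mm wall here, above the flange. 170 g as built.
- fine_mid (a point): Fine sieve, stainless steel, stands upright: round shell of 60 mm outside diameter and 55 mm bore, with a closely woven mesh that looks like a nearly closed grey sheet 16 mm below its rim. Total height 42 mm: the lowest 7 mm is a 47 mm wide spigot (tapered to 43 mm at its foot) that drops into the bore of the part below until the shell rests on that rim. The point lies on its axis, 27 mm above the spigot's underside; z up. 130 g as built.
- coarse_mid (a point): Coarse sieve, stainless steel, stands upright: the same shell (60 mm outside, 55 mm bore) and the same 7 mm high spigot as the fine sieve, but total height 47 mm and a wide open grid of about 2 mm bars 11.5 mm apart, dark gaps between, 16 mm below its rim. The point lies on its axis, 29 mm above the spigot's underside; z up. 130 g as built.
- lid_knob (a point): Lid, stainless steel: a flat disc 60 mm across and 6 mm thick over the same 7 mm high spigot, with an upright round grip post 18 mm in diameter and 38 mm tall in the middle; total height 51 mm. The point lies on its axis in the post, 36 mm above the spigot's underside (23 mm above the disc's top); z up. 130 g as built.
- seat (a point): Shaker: fixed round white drive unit, 124 mm in diameter, flat deck 40 mm above the bench, with a raised black locating ring on the deck (78 to 80 mm bore, 86 to 88 mm outside, 5 mm high). The point is the centre of the deck inside the ring, at deck height; z up.
- jar: Bystander, not to be moved: low amber cream jar with black lid, 56 mm in diameter, 46 mm tall. Origin at the centre of its underside.
- dish: Bystander, not to be moved: flat round glass dish, 54 mm in diameter, 15 mm high. Origin at the centre of its underside.
- vial: Bystander, not to be moved: small amber vial with white cap, 28 mm in diameter, 50 mm tall. Origin at the centre of its underside.
Things that resemble listed ones, but are neither listed nor needed, are in the scene too. What is shaped like the part that bears lid_knob but blue is not meant. Leave any purple look-alike of the part that bears seat alone.

How it is judged:
By the outcome, as a careful person would: the job done as asked, in the order asked, and still so for the second after the job is handed in, with the robot touching nothing.
It also fails if it takes over 128 s, if anything falls off the work surface, if the arm or the gripper's body presses on something with over 40 N, if the wrist force passes 120 N, or if a joint passes its speed limit or range.

## Working session

There is one attempt and no reset: what is moved stays moved. The work goes in short steps, Python scripts to look and compute and a tool call to move; the robot and the scene stay as the last step left them, time stands still between calls to the robot, and variables do not carry over. Pictures are saved under pics/ and viewed, and the job is handed in when it is done.

Besides the shell and the picture viewer there is one more tool, called after "Request:" as name(argument=value, ...) on one line, values as JSON. carry_out: Moves the arm, as the interface text tells. Its arguments: {"type":"object","properties":{"deltas":{"type":"array"},"jaw":{"type":"number"},"grip_force":{"type":"number"}},"required":["deltas"]}

```bash
ls; mkdir -p pics; python3 - <<'E'
from station import bot, imaging, job
import cv2
print(bot.read_state(), bot.grasp_offset)
for c in ["scene","top","wrist"]:
    im=imaging.read_camera(c); cv2.imwrite(f"pics/{c}0.png",im)
    i=imaging.camera_info(c); print(c,{k:(v.tolist() if hasattr(v,'tolist') else v) for k,v in i.items()})
E
```

```text
pics
{'clock': 0.0, 'qpos': array([-1.23336324e+00,  1.31165980e-01,  1.48930614e+00, -7.43678866e-06,
        1.52298744e+00, -8.54063013e-02]), 'qd': array([ 1.76951147e-03, -1.56829314e-03,  4.04941470e-04, -2.27352037e-03,
        8.77354921e-04, -1.19331811e-05]), 'joint_torque': array([-3.02153899e-05, -5.69407117e+01, -5.00548875e+01, -2.35037869e-04,
        1.49517646e-02,  2.41854877e-05]), 'eef_pos': array([ 246.04005639, -546.62200258,  230.22680084]), 'orientation': array([[ 4.10351169e-01, -6.25078826e-04,  9.11927370e-01],
       [-9.11925685e-01,  1.75916822e-03,  4.10351617e-01],
       [-1.86073576e-03, -9.99998257e-01,  1.51851299e-04]]), 'ft_force': array([ 0.37270994, -0.10715607, -0.08988031]), 'moment': array([0.02022735, 0.03218315, 0.00724808]), 'width': 0.9996515131498315} 18.700000000000003
scene {'mtx': [[426.44275397052814, 0.0, 318.7997765303418], [0.0, 426.44275397052814, 201.53801533264252], [0.0, 0.0, 1.0]], 'distortion': [-0.09479807522848303, 0.0, 0.0, 0.0, 0.0], 'R': [[0.6509192561009826, 0.7591290889101241, 0.00521041336443996], [0.423975643305876
[... 418 characters left out ...]
8332030107527], [-0.988038102193634, 0.022195491423238428, -0.1526042881903503], [0.15188804823928503, -0.031010506410703544, -0.9879111140655378]], 't': [44.23171886424388, 527.0564112564459, 1032.8105192515982]}
wrist {'mtx': [[322.4613067537812, 0.0, 318.0046213256223], [0.0, 322.4613067537812, 199.97415552623704], [0.0, 0.0, 1.0]], 'distortion': [-0.042745582407731526, 0.0, 0.0, 0.0, 0.0], 'hand_eye': [[0.9999999525603267, 0.0002018998560565673, -0.00023262801068090684, -0.10002283988264082], [0.00027827011053806585, -0.26831149102595525, 0.9633321682312769, -142.06194172090957], [0.00013207985770020365, -0.9633321872645361, -0.2683115344800412, 67.83349733494177], [0.0, 0.0, 0.0, 1.0]]}
```

View pics/scene0.png

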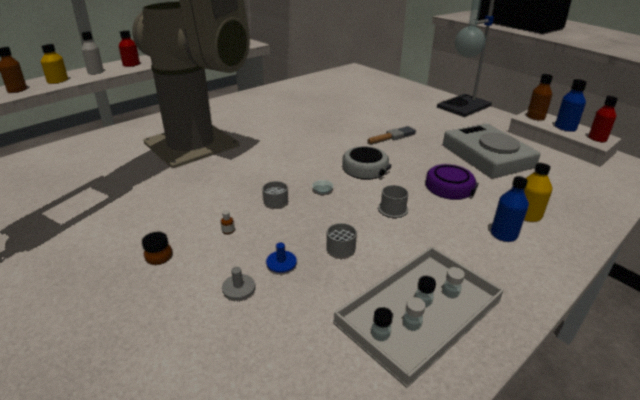

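View pics/top0.png

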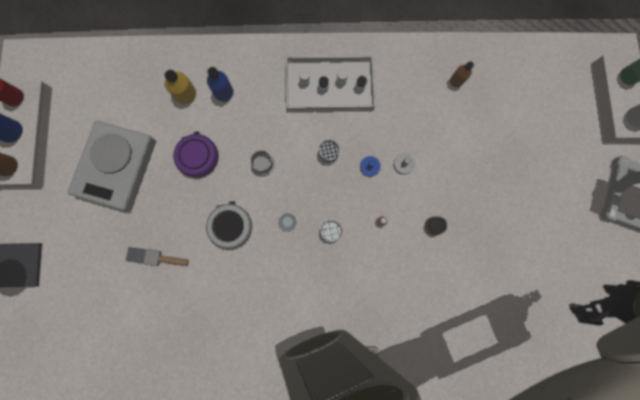

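View pics/wrist0.png

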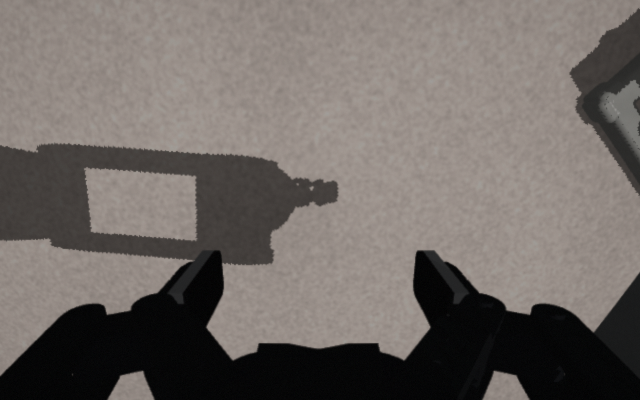

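```bash
python3 - <<'E'
from station import bot, imaging, job
import numpy as np
for c in ["scene","top"]:
  for n in ["pan_mid","fine_mid","coarse_mid","lid_knob","seat","jar","dish","vial"]:
    print(c,n,[(round(d["p"],2),np.round(d["centre"],1).tolist()) for d in imaging.tip_of(c,n)])
E
```

```text
scene pan_mid [(0.89, [617.5, 201.3, 25.7])]
scene fine_mid [(0.64, [420.3, 14.8, 27.3])]
scene coarse_mid [(0.62, [653.7, 6.4, 27.1])]
scene lid_knob [(0.8, [610.6, -212.5, 36.0]), (0.57, [606.1, -107.6, 34.2])]
scene seat [(0.68, [645.0, 393.1, 36.8]), (0.6, [441.4, 290.9, 41.6])]
scene jar [(0.92, [427.6, -284.5, 1.1]), (0.44, [443.0, 290.0, 42.4]), (0.32, [616.8, -210.1, 36.1])]
scene dish [(0.66, [452.5, 131.4, -2.9])]
scene vial [(0.76, [447.3, -129.8, 3.5])]
top pan_mid [(0.61, [625.9, 206.1, 30.4]), (0.47, [651.5, 7.5, 27.2])]
top fine_mid [(0.66, [423.1, 12.4, 31.5])]
top coarse_mid [(0.89, [650.7, 10.1, 25.4])]
top lid_knob [(0.92, [612.1, -112.6, 34.8]), (0.71, [614.6, -210.8, 35.7])]
top seat [(0.89, [645.3, 391.8, 34.4]), (0.62, [439.3, 293.2, 43.9]), (0.59, [421.2, 14.6, 33.2])]
top jar [(0.66, [427.1, -280.5, 1.1])]
top dish [(0.58, [456.9, 131.2, 0.2])]
top vial [(0.48, [622.6, 206.2, 29.0]), (0.41, [446.6, -136.5, 1.0])]
```

```bash
python3 - <<'E'
from station import imaging
import cv2, numpy as np
s=cv2.imread("pics/scene0.png"); t=cv2.imread("pics/top0.png")
a=cv2.resize(s[140:310,210:490],(800,486),interpolation=cv2.INTER_CUBIC)
b=cv2.resize(t[120:260,160:450],(800,386),interpolation=cv2.INTER_CUBIC)
cv2.imwrite("pics/crop_s.png",cv2.convertScaleAbs(a,alpha=1.5)); cv2.imwrite("pics/crop_t.png",cv2.convertScaleAbs(b,alpha=1.5))
E
```

```text
(no output)
```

View pics/crop_s.png

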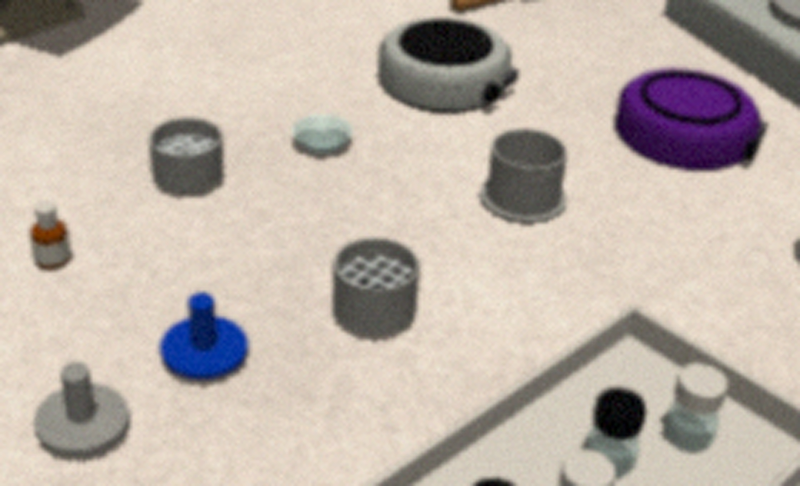

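View pics/crop_t.png

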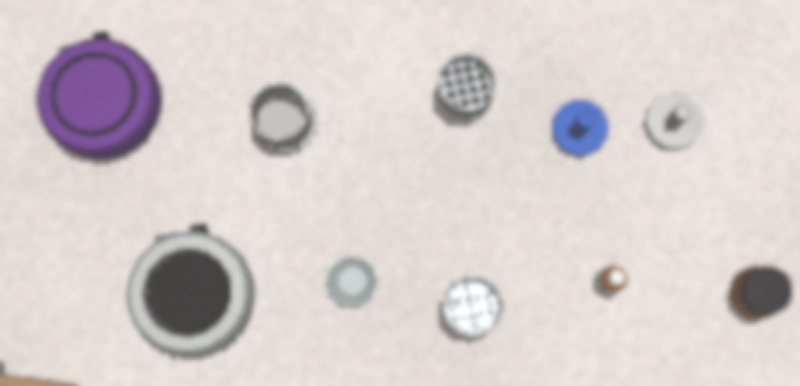

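White shaker at top (229,226), scene (366,161), not the purple one at top (195,155). The lid is the grey one at top (404,163), not the blue one at (370,166). The pan is the flanged cup at (262,162). The fine sieve, with the nearly closed mesh, is at (330,232). The coarse sieve, with dark gaps, is at (328,151). I go to the pan first.

Request:
carry_out(deltas=[[27,54,-2,0,0,-0.035],[27,54,-2,0,0,-0.035],[27,54,-2,0,0,-0.035],[27,54,-2,0,0,-0.035],[27,54,-2,0,0,-0.035],[27,54,-2,0,0,-0.035],[27,54,-2,0,0,-0.035],[27,54,-2,0,0,-0.035],[27,54,-2,0,0,-0.035],[27,54,-2,0,0,-0.035],[27,54,-2,0,0,-0.035],[27,54,-2,0,0,-0.035]], jaw=85, grip_force=40)

```text
clock: 2.45
eef_pos: [575.9, 118.5, 208.8]
orientation: [[-0.019, 0.008, 1.0], [-1.0, -0.004, -0.019], [0.004, -1.0, 0.008]]
ft_force: [0.3, -0.5, 0.4]
width: 0.993
```

Request:
carry_out(deltas=[[23,43,0,0,0,0.01],[23,43,0,0,0,0.01],[0,0,0,0,0,0]])

```text
clock: 2.82
eef_pos: [623.3, 212.1, 207.2]
orientation: [[0.006, 0.007, 1.0], [-1.0, -0.004, 0.006], [0.004, -1.0, 0.007]]
ft_force: [-0.1, -0.7, 0.6]
width: 0.996
```

```bash
cat > h.py <<'E'
from station import bot, imaging, job
import cv2, numpy as np
def wrist(name):
    s=bot.read_state(); im=imaging.read_camera("wrist"); cv2.imwrite(f"pics/{name}.png",im)
    i=imaging.camera_info("wrist"); H=np.array(i["hand_eye"]); T=np.eye(4); T[:3,:3]=s["orientation"]; T[:3,3]=s["eef_pos"]
    return s,im,np.array(i["mtx"]),np.array(i["distortion"]),T@H
def onplane(px,K,D,M,z):
    px=np.array(px,float).reshape(-1,1,2)
    u=cv2.undistortPoints(px,K,D).reshape(-1,2); d=np.c_[u,np.ones(len(u))]@M[:3,:3].T
    c=M[:3,3]; return c+d*((z-c[2])/d[:,2])[:,None]
def proj(P,K,D,M):
    W=np.linalg.inv(M); return cv2.projectPoints(np.array(P,float).reshape(-1,3),cv2.Rodrigues(W[:3,:3])[0],W[:3,3],K,D)[0].reshape(-1,2)
def circ(c,r,z,n=120):
    a=np.linspace(0,2*np.pi,n); return np.c_[c[0]+r*np.cos(a),c[1]+r*np.sin(a),np.full(n,z)]
def draw(im,c,rz,K,D,M,name):
    o=cv2.convertScaleAbs(im,alpha=1.4)
    for r,z in rz: cv2.polylines(o,[np.round(proj(circ(c,r,z),K,D,M)).astype(int)],True,(0,0,255),1)
    cv2.imwrite(f"pics/{name}.png",o)
def look(target,name,rz):
    s,im,K,D,M=wrist(name)
    t=imaging.tip_of("wrist",target)
    print("eef",np.round(s["eef_pos"],1),"yaw",np.round(s["orientation"][:,0],3))
    print([(round(d["p"],2),np.round(d["centre"],1).tolist()) for d in t])
    c=None
    m=[d for d in imaging.regions_of("wrist",target)]
    print("regions",[(round(d["p"],2),int(d["pixels"].sum())) for d in m])
    if m:
        # silhouette fit
        from scipy.optimize import least_squares
        px=m[0]["pixels"].astype(np.uint8)
        cn=max(cv2.findContours(px,0,cv2.CHAIN_APPROX_NONE)[0],key=cv2.contourArea).reshape(-1,2)
        hull=cv2.convexHull(cn).reshape(-1,2).astype(np.float32)
        dt=None
        def res(c):
            P=np.vstack([proj(circ(c,r,z),K,D,M) for r,z in rz]).astype(np.float32)
            H=cv2.convexHull(P)
            return [cv2.pointPolygonTest(H,(float(a),float(b)),True) for a,b in cn]
        x0=t[0]["centre"][:2] if t else s["eef_pos"][:2]
        f=least_squares(res,x0,loss="soft_l1",diff_step=1e-3)
        c=f.x; print("silhouette fit",np.round(c,1),"rms px",np.sqrt(np.mean(np.square(res(c)))))
        draw(im,c,rz,K,D,M,name+"_d")
    return c
E
python3 - <<'E'
from h import *
look("pan_mid","w_pan",[(35,0.),(35,5.),(30,5.),(30,50.)])
E
```

```text
eef [623.3 212.1 207.2] yaw [ 0.006 -1.     0.004]
[(0.94, [620.0, 200.7, 30.3])]
regions [(0.63, 3464)]
silhouette fit [621.9 200.7] rms px 1.788125386060273
```

View pics/w_pan_d.png

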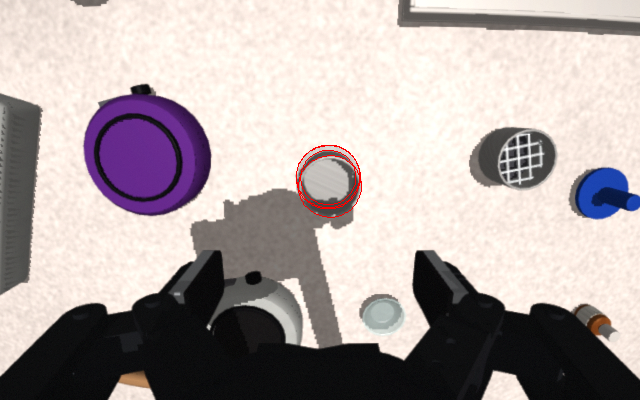

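```bash
python3 - <<'E'
import cv2
a=cv2.imread("pics/w_pan.png")[130:240,280:380]; b=cv2.imread("pics/w_pan_d.png")[130:240,280:380]
import numpy as np
cv2.imwrite("pics/pc.png",cv2.resize(np.hstack([a,b]),None,fx=4,fy=4,interpolation=cv2.INTER_CUBIC))
E
```

```text
(no output)
```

View pics/pc.png

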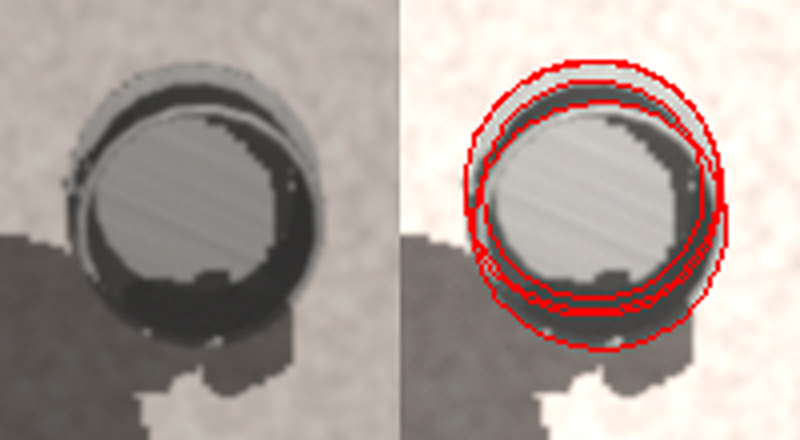

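Request:
carry_out(deltas=[[-1,-10,-40,0.004,0.007,0],[0,0,-50,0,0,0],[0,0,-50,0,0,0],[0,0,-30,0,0,0],[0,0,0,0,0,0]])

```text
clock: 3.6
eef_pos: [621.9, 190.7, 39.2]
orientation: [[-0.006, 0.008, 1.0], [-1.0, -0.0, -0.006], [0.0, -1.0, 0.008]]
ft_force: [-0.6, -1.0, -0.2]
width: 0.999
```

Request:
carry_out(deltas=[[0,10,0,0,0,0],[0,0,0,0,0,0]])

```text
clock: 3.85
eef_pos: [624.0, 200.7, 43.4]
orientation: [[-0.008, 0.013, 1.0], [-1.0, 0.001, -0.008], [-0.001, -1.0, 0.013]]
ft_force: [0.2, -0.8, -0.4]
width: 0.997
```

Request:
carry_out(deltas=[[0,0,-20,0,0.007,0],[-1,0,-15,0,0,0],[0,0,0,0,0,0]])

```text
clock: 4.22
eef_pos: [624.5, 201.2, 8.4]
orientation: [[-0.007, 0.009, 1.0], [-1.0, 0.001, -0.007], [-0.002, -1.0, 0.009]]
ft_force: [-0.1, -0.3, -0.2]
width: 0.996
```

```bash
python3 - <<'E'
from h import *
for k in range(4):
    s=bot.read_state(); print(s["clock"],np.round(s["eef_pos"],2),np.round(s["qd"],3))
    if k==0: imaging.read_camera("wrist")
E
```

```text
4.225 [624.48 201.23   8.43] [ 0.    -0.003 -0.013 -0.     0.002  0.   ]
4.275 [624.89 201.33   9.15] [-0.    -0.016 -0.013  0.     0.01   0.001]
4.275 [624.89 201.33   9.15] [-0.    -0.016 -0.013  0.     0.01   0.001]
4.275 [624.89 201.33   9.15] [-0.    -0.016 -0.013  0.     0.01   0.001]
```

Request:
carry_out(deltas=[[-2,0,0,0,0.005,0],[0,0,0,0,0,0],[0,0,0,0,0,0],[0,0,0,0,0,0],[0,0,0,0,0,0],[0,0,0,0,0,0]], jaw=50, grip_force=45)

```text
clock: 5.03
eef_pos: [623.1, 201.4, 10.0]
orientation: [[-0.007, 0.005, 1.0], [-1.0, 0.002, -0.007], [-0.002, -1.0, 0.005]]
ft_force: [0.1, -0.4, -1.7]
width: 0.688
```

Request:
carry_out(deltas=[[0,0,40,0,0,0],[0,0,55,0,0,0],[-20,8,55,0,0,0],[-50,20,10,0,0,0],[-50,20,0,0,0,0],[-50,20,0,0,0,0],[-40,20,0,0,0,0],[-15,0,0,0,0,0],[0,0,0,0,0,0]])

```text
clock: 6.15
eef_pos: [390.2, 290.9, 174.8]
orientation: [[-0.008, 0.007, 1.0], [-1.0, 0.005, -0.008], [-0.005, -1.0, 0.007]]
ft_force: [0.9, 0.9, -1.2]
width: 0.685
```

```bash
python3 - <<'E'
from h import *
look("seat","w_seat",[(62,0.),(62,40.)])
E
```

```text
eef [390.2 290.9 174.8] yaw [-0.008 -1.    -0.005]
[(0.88, [441.3, 290.7, 34.8])]
regions [(0.76, 15749)]
silhouette fit [445.5 291.3] rms px 5.331209591838768
```

View pics/w_seat_d.png

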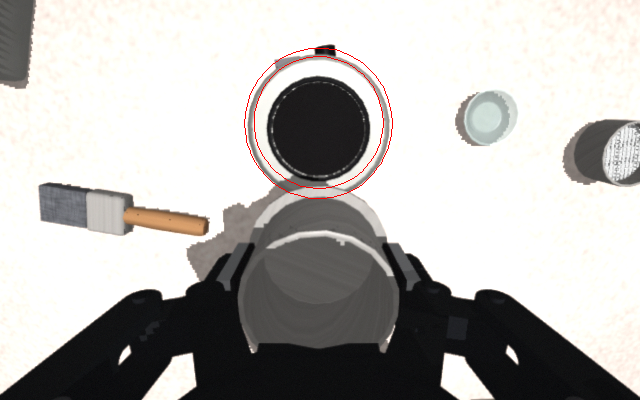

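```bash
cat >> h.py <<'E'
def darkring(im,K,D,M,z,thr,seed,r=None):
    g=cv2.cvtColor(im,cv2.COLOR_BGR2GRAY); b=(g<thr).astype(np.uint8)
    n,l,st,ce=cv2.connectedComponentsWithStats(b)
    k=l[seed[1],seed[0]]; 
    cn=max(cv2.findContours((l==k).astype(np.uint8),0,cv2.CHAIN_APPROX_NONE)[0],key=cv2.contourArea).reshape(-1,2)
    P=onplane(cn,K,D,M,z)[:,:2]
    (c,rad)=cv2.minEnclosingCircle(P.astype(np.float32))
    A=np.c_[2*P,np.ones(len(P))]; x=np.linalg.lstsq(A,(P**2).sum(1),rcond=None)[0]
    R=np.sqrt(x[2]+x[0]**2+x[1]**2); return x[:2],R,np.hypot(*(P-x[:2]).T).std(),st[k]
E
python3 - <<'E'
from h import *
s=bot.read_state(); im=cv2.imread("pics/w_seat.png")
i=imaging.camera_info("wrist"); H=np.array(i["hand_eye"]); T=np.eye(4); T[:3,:3]=s["orientation"]; T[:3,3]=[390.2,290.9,174.8]
K,D,M=np.array(i["mtx"]),np.array(i["distortion"]),T@H
for thr in (50,70,90): print(darkring(im,K,D,M,45.,thr,(290,130)))
x,R,_,_=darkring(im,K,D,M,45.,70,(290,130))
draw(im,x,[(43.5,45.),(39.5,45),(62,40)],K,D,M,"w_seat_e")
c=cv2.imread("pics/w_seat_e.png")[30:210,220:420]; cv2.imwrite("pics/w_seat_e.png",cv2.resize(c,None,fx=3,fy=3))
E
```

```text
(array([442.88425526, 291.2017779 ]), np.float64(41.92155610988653), np.float64(0.3071760372501461), array([ 267,   77,  103,  104, 8058], dtype=int32))
(array([442.69005816, 291.21350143]), np.float64(42.2364936584782), np.float64(0.3849810184979361), array([ 267,   77,  103,  105, 8321], dtype=int32))
(array([438.81684389, 297.10753197]), np.float64(45.878027723608085), np.float64(5.236058227432186), array([ 249,   76,  121,  119, 8948], dtype=int32))
```

View pics/w_seat_e.png

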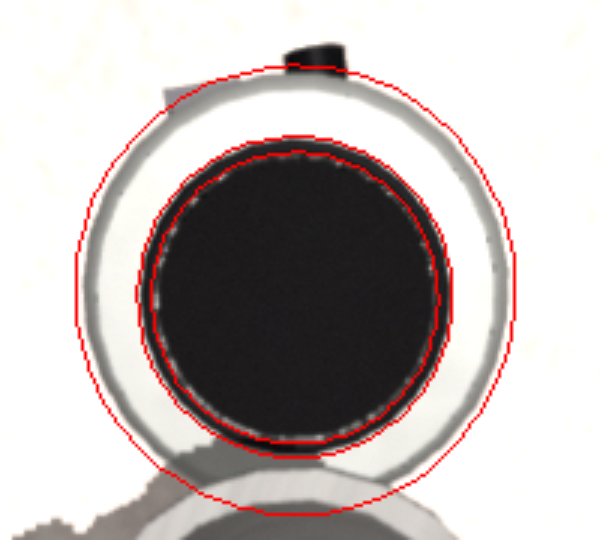

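Request:
carry_out(deltas=[[27,0,0,-0.005,0.007,0],[26,0,0,0,0,0],[0,0,-35,0,0,0],[0,0,-45,0,0,0],[0,0,-25,0,0,0],[0,0,0,0,0,0]])

```text
clock: 7.05
eef_pos: [452.9, 287.7, 67.1]
orientation: [[-0.017, 0.002, 1.0], [-1.0, 0.0, -0.017], [-0.0, -1.0, 0.002]]
ft_force: [-0.0, -0.1, -1.4]
width: 0.688
```

Request:
carry_out(deltas=[[-9,3.5,0,0,0,0.01],[0,0,0,0,0,0]])

```text
clock: 7.3
eef_pos: [445.1, 291.7, 69.1]
orientation: [[-0.008, 0.004, 1.0], [-1.0, 0.001, -0.008], [-0.001, -1.0, 0.004]]
ft_force: [0.7, 0.3, -1.1]
width: 0.685
```

Request:
carry_out(deltas=[[-1.5,-0.5,-7,0,0.003,0],[0,0,-6,0,0,0],[0,0,0,0,0,0]])

```text
clock: 7.68
eef_pos: [445.0, 292.1, 57.7]
orientation: [[-0.007, 0.005, 1.0], [-1.0, 0.003, -0.007], [-0.003, -1.0, 0.005]]
ft_force: [-0.4, -0.2, -1.2]
width: 0.688
```

```bash
python3 - <<'E'
from h import *
s,im,K,D,M=wrist("w1"); print(s["eef_pos"],s["ft_force"])
im=imaging.read_camera("scene"); 
cv2.imwrite("pics/s1.png",cv2.resize(im[130:230,310:430],None,fx=6,fy=6,interpolation=cv2.INTER_CUBIC))
E
```

```text
[444.95912065 292.13091227  57.74464   ] [-0.42212712 -0.24107    -1.22560491]
```

View pics/w1.png

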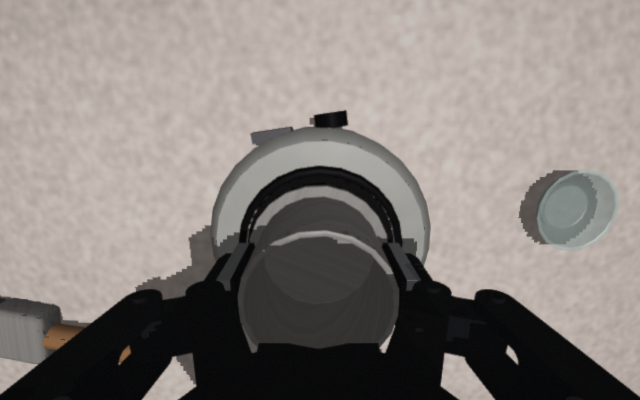

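View pics/s1.png

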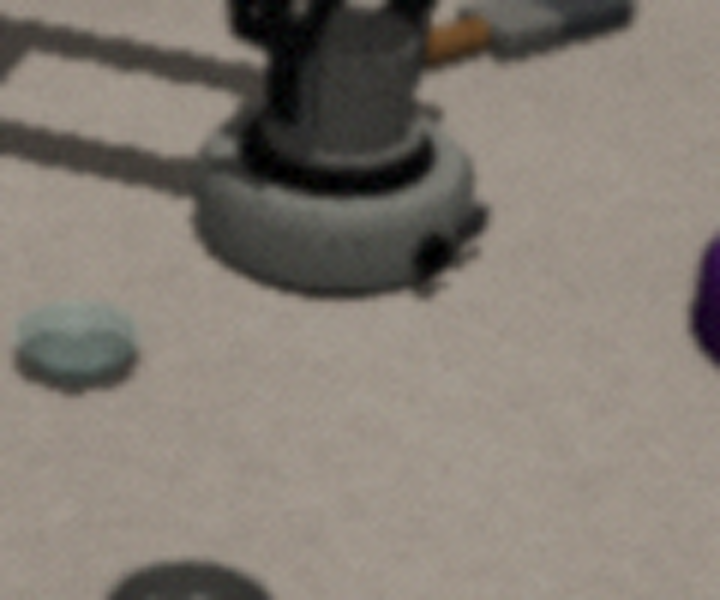

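Request:
carry_out(deltas=[[-1.5,-0.5,-4,0,0.003,0],[0,0,-2.5,0,0,0],[0,0,0,0,0,0]])

```text
clock: 8.15
eef_pos: [443.7, 291.7, 51.3]
orientation: [[-0.007, 0.002, 1.0], [-1.0, 0.003, -0.007], [-0.003, -1.0, 0.002]]
ft_force: [0.1, 0.3, -1.1]
width: 0.686
```

Request:
carry_out(deltas=[[0,0,-1.5,0,0,0],[0,0,-1,0,0,0],[0,0,-1,0,0,0]])

```text
clock: 8.52
eef_pos: [444.0, 291.9, 49.6]
orientation: [[-0.007, 0.003, 1.0], [-1.0, 0.003, -0.007], [-0.003, -1.0, 0.002]]
ft_force: [-4.4, -1.6, 10.1]
width: 0.691
```

Request:
carry_out(deltas=[[0,0,0,0,0,0],[0,0,0,0,0,0],[0,0,0,0,0,0],[0,0,0,0,0,0],[0,0,35,0,0,0],[0,0,50,0,0,0],[0,0,50,0,0,0],[0,0,0,0,0,0]], jaw=85)

```text
clock: 9.52
eef_pos: [443.0, 291.3, 187.8]
orientation: [[-0.007, 0.001, 1.0], [-1.0, 0.003, -0.007], [-0.003, -1.0, 0.001]]
ft_force: [-0.2, -0.4, -0.3]
width: 0.996
```

```bash
python3 - <<'E'
from h import *
look("pan_mid","w2",[(35,40.),(35,45.),(30,45.),(30,90.)])
s,im,K,D,M=wrist("w2b")
cv2.imwrite("pics/w2z.png",cv2.resize(cv2.imread("pics/w2_d.png")[100:300,220:420],None,fx=3,fy=3))
E
```

```text
eef [443.  291.3 187.8] yaw [-0.007 -1.    -0.003]
[(0.89, [441.8, 293.1, 65.6])]
regions [(0.77, 5395)]
silhouette fit [443.3 292. ] rms px 1.4190557583885977
```

View pics/w2z.png

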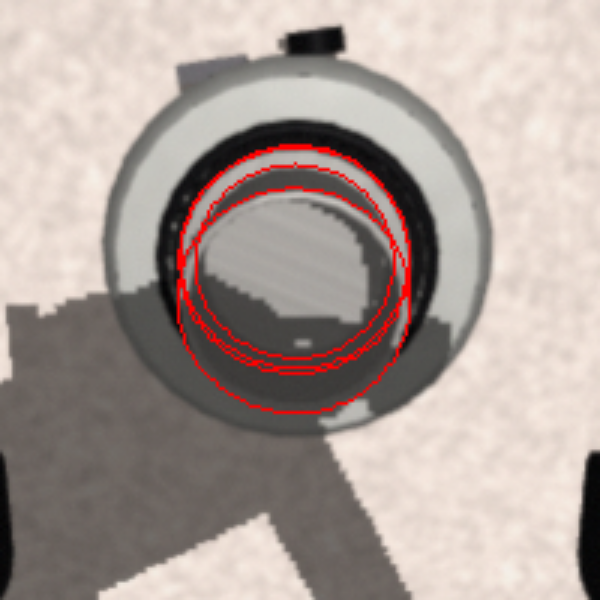

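Request:
carry_out(deltas=[[-5,-50,4,0,0,0],[-5,-55,4,0,0,0],[-5,-55,0,0,0,0],[-4,-55,0,0,0,0],[-3,-45,0,0,0,0],[0,-10,0,0,0,0],[0,0,0,0,0,0]])

```text
clock: 10.6
eef_pos: [408.6, 12.0, 175.9]
orientation: [[-0.006, -0.029, 1.0], [-1.0, -0.005, -0.006], [0.005, -1.0, -0.029]]
ft_force: [0.5, -0.4, 0.3]
width: 0.993
```

```bash
python3 - <<'E'
from h import *
look("fine_mid","w3",[(21.5,0.),(30,7.),(30,42.)])
cv2.imwrite("pics/w3z.png",cv2.resize(cv2.imread("pics/w3_d.png")[100:300,220:420],None,fx=3,fy=3))
E
```

```text
eef [408.6  12.  175.9] yaw [-0.006 -1.     0.005]
[(0.77, [418.7, 9.9, 29.4])]
regions [(0.56, 3629), (0.2, 1113)]
silhouette fit [422.5  10.6] rms px 1.673289966242266
```

View pics/w3z.png

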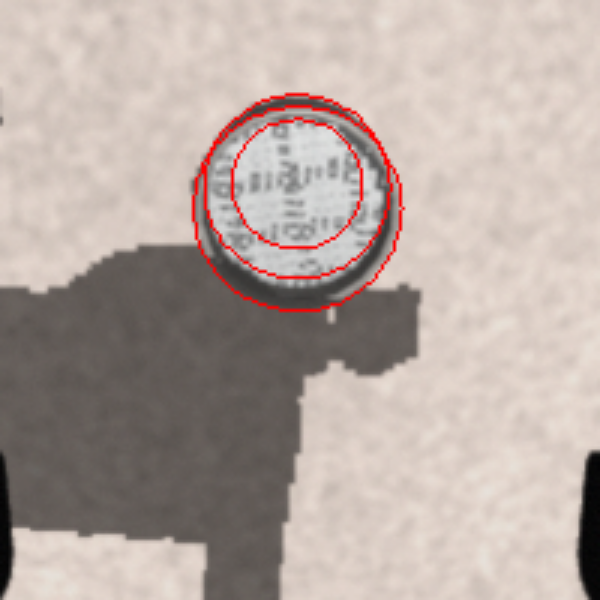

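Request:
carry_out(deltas=[[13,-1,-20,0.005,-0.029,0],[0,0,-45,0,0,0],[0,0,-45,0,0,0],[0,0,-15,0,0,0],[0,0,0,0,0,0]])

```text
clock: 11.38
eef_pos: [424.2, 17.9, 50.3]
orientation: [[0.006, 0.005, 1.0], [-1.0, 0.001, 0.006], [-0.001, -1.0, 0.005]]
ft_force: [-1.1, -0.1, 0.8]
width: 0.999
```

Request:
carry_out(deltas=[[-2,-7,0,0,0.005,0],[0,0,0,0,0,0],[0,0,-20,0,0,0],[0,0,-15,0,0,0],[0,0,0,0,0,0]])

```text
clock: 12.0
eef_pos: [427.8, 9.9, 21.1]
orientation: [[0.006, 0.011, 1.0], [-1.0, -0.0, 0.006], [0.0, -1.0, 0.011]]
ft_force: [0.2, 0.2, 0.6]
width: 0.993
```

Request:
carry_out(deltas=[[-6,1,-9,0,0.01,0],[0,0,-1,0,0,0],[0,0,0,0,0,0]])

```text
clock: 12.38
eef_pos: [422.2, 10.8, 11.7]
orientation: [[0.006, 0.002, 1.0], [-1.0, -0.0, 0.006], [0.0, -1.0, 0.002]]
ft_force: [0.3, 0.1, -0.2]
width: 0.993
```

Request:
carry_out(deltas=[[0,0,-1,0,0,0],[0,0,0,0,0,0],[0,0,0,0,0,0],[0,0,0,0,0,0],[0,0,0,0,0,0],[0,0,0,0,0,0]], jaw=50)

```text
clock: 13.12
eef_pos: [422.8, 10.8, 11.3]
orientation: [[0.006, 0.003, 1.0], [-1.0, -0.0, 0.006], [0.0, -1.0, 0.003]]
ft_force: [-0.2, 0.4, -0.5]
width: 0.698
```

Request:
carry_out(deltas=[[0,0,40,0,0,0],[0,0,50,0,0,0],[0,0,50,0,0,0],[3,45,10,0,0,0],[4,55,0,0,0,0],[5,55,0,0,0,0],[5,55,0,0,0,0],[4,45,0,0,0,0],[0,15,0,0,0,0],[0,0,0,0,0,0]])

```text
clock: 14.38
eef_pos: [441.1, 288.5, 165.2]
orientation: [[0.003, 0.002, 1.0], [-1.0, 0.0, 0.003], [-0.0, -1.0, 0.002]]
ft_force: [-0.0, -0.4, -1.6]
width: 0.692
```

Request:
carry_out(deltas=[[2.5,3,-20,0,0,0],[0,0,-25,0,0,0],[0,0,-10,0,0,0],[0,0,0,0,0,0]])

```text
clock: 14.88
eef_pos: [444.3, 286.5, 109.3]
orientation: [[-0.001, 0.002, 1.0], [-1.0, -0.002, -0.001], [0.002, -1.0, 0.002]]
ft_force: [-0.5, 0.4, -1.1]
width: 0.692
```

Request:
carry_out(deltas=[[-0.5,5,0,0,0,0],[0,0,0,0,0,0]])

```text
clock: 15.12
eef_pos: [444.9, 291.6, 111.1]
orientation: [[-0.002, 0.004, 1.0], [-1.0, -0.001, -0.002], [0.001, -1.0, 0.004]]
ft_force: [0.9, -0.6, -1.6]
width: 0.695
```

```bash
python3 - <<'E'
from h import *
im=imaging.read_camera("scene"); print(bot.read_state()["eef_pos"])
cv2.imwrite("pics/s2.png",cv2.convertScaleAbs(cv2.resize(im[110:210,310:430],None,fx=6,fy=6,interpolation=cv2.INTER_CUBIC),alpha=1.5))
im=imaging.read_camera("wrist"); cv2.imwrite("pics/w4.png",im)
E
```

```text
[445.00873024 291.56948111 111.23961012]
```

View pics/s2.png

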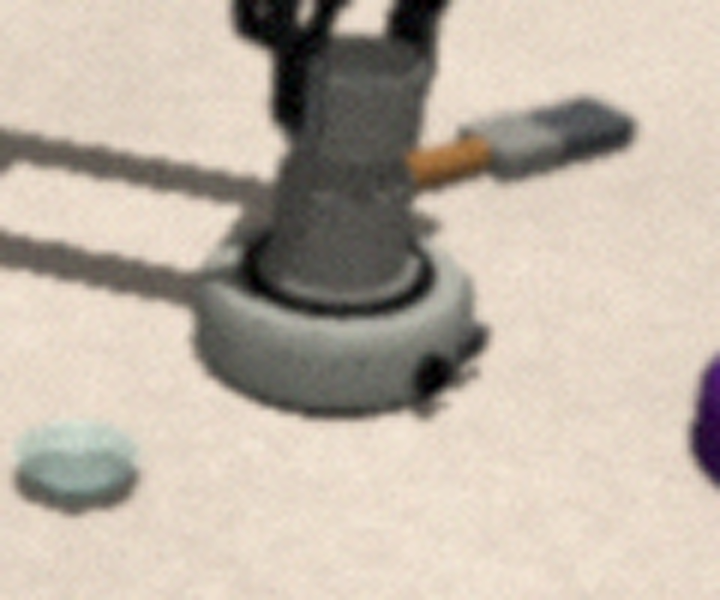

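View pics/w4.png

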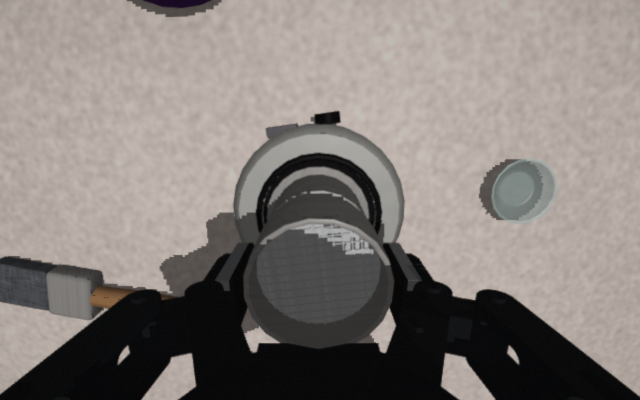

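Request:
carry_out(deltas=[[-1.5,0,-6,0,0.004,0],[0,0,-3,0,0,0],[0,0,0,0,0,0]])

```text
clock: 15.6
eef_pos: [443.4, 291.8, 101.8]
orientation: [[-0.002, 0.001, 1.0], [-1.0, -0.001, -0.002], [0.001, -1.0, 0.001]]
ft_force: [-1.2, 0.1, -1.3]
width: 0.692
```

Request:
carry_out(deltas=[[0,0,-2.5,0,0,0],[0,0,-2,0,0,0],[0,0,0,0,0,0]])

```text
clock: 15.98
eef_pos: [443.3, 291.7, 96.8]
orientation: [[-0.002, 0.0, 1.0], [-1.0, -0.001, -0.002], [0.001, -1.0, 0.0]]
ft_force: [-0.8, 0.0, -1.1]
width: 0.694
```

Request:
carry_out(deltas=[[0,0,-1.5,0,0,0],[0,0,-1,0,0,0],[0,0,-1,0,0,0]])

```text
clock: 16.35
eef_pos: [443.6, 291.8, 94.3]
orientation: [[-0.002, 0.001, 1.0], [-1.0, -0.001, -0.002], [0.001, -1.0, 0.001]]
ft_force: [-5.0, -2.6, 12.5]
width: 0.694
```

Seated at the expected height (94.3). Now I release it, rise and check.

Request:
carry_out(deltas=[[0,0,0,0,0,0],[0,0,0,0,0,0],[0,0,0,0,0,0],[0,0,0,0,0,0],[0,0,35,0,0,0],[0,0,50,0,0,0],[0,0,40,0,0,0],[0,0,0,0,0,0]], jaw=85)

```text
clock: 17.35
eef_pos: [442.7, 291.3, 222.2]
orientation: [[-0.002, -0.0, 1.0], [-1.0, -0.001, -0.002], [0.001, -1.0, -0.0]]
ft_force: [-0.6, 0.2, -0.4]
width: 0.993
```

```bash
python3 - <<'E'
from h import *
look("fine_mid","w5",[(30,90.),(30,125.)])
cv2.imwrite("pics/w5z.png",cv2.resize(cv2.imread("pics/w5_d.png")[100:300,220:420],None,fx=3,fy=3))
im=imaging.read_camera("scene")
cv2.imwrite("pics/s3.png",cv2.convertScaleAbs(cv2.resize(im[110:210,310:430],None,fx=6,fy=6,interpolation=cv2.INTER_CUBIC),alpha=1.5))
E
```

```text
eef [442.7 291.3 222.2] yaw [-0.002 -1.     0.001]
[(0.64, [441.5, 292.1, 114.2])]
regions [(0.57, 4598)]
silhouette fit [443.7 291.7] rms px 1.8827583913820074
```

View pics/w5z.png

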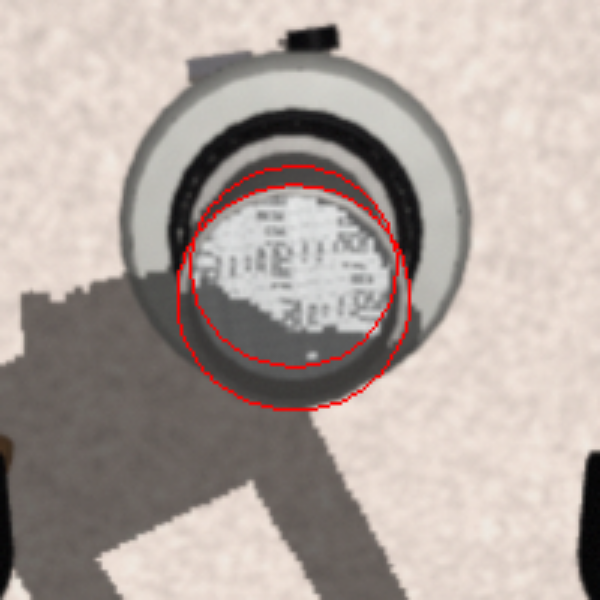

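View pics/s3.png

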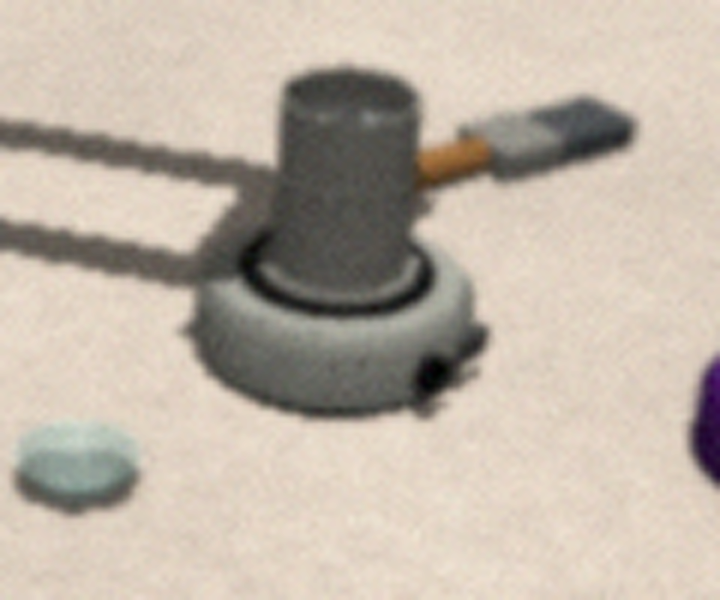

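The fine sieve sits flush and level on the pan. Next is the coarse sieve.

Request:
carry_out(deltas=[[32,-43,-4,0,0,0],[32,-43,-4,0,0,0],[32,-43,-4,0,0,0],[32,-43,-4,0,0,0],[32,-43,-4,0,0,0],[30,-40,0,0,0,0],[18,-20,0,0,0,0],[0,0,0,0,0,0]])

```text
clock: 18.55
eef_pos: [644.6, 5.1, 178.6]
orientation: [[0.002, -0.033, 0.999], [-1.0, -0.007, 0.001], [0.007, -0.999, -0.033]]
ft_force: [-0.0, -0.3, 0.8]
width: 0.994
```

```bash
python3 - <<'E'
from h import *
look("coarse_mid","w6",[(21.5,0.),(30,7.),(30,47.)])
cv2.imwrite("pics/w6z.png",cv2.resize(cv2.imread("pics/w6_d.png")[100:300,220:420],None,fx=3,fy=3))
E
```

```text
eef [644.6   5.1 178.6] yaw [ 0.002 -1.     0.007]
[(0.71, [647.8, 9.8, 29.6])]
regions [(0.91, 3695)]
silhouette fit [648.6   9.9] rms px 1.648380120827481
```

View pics/w6z.png

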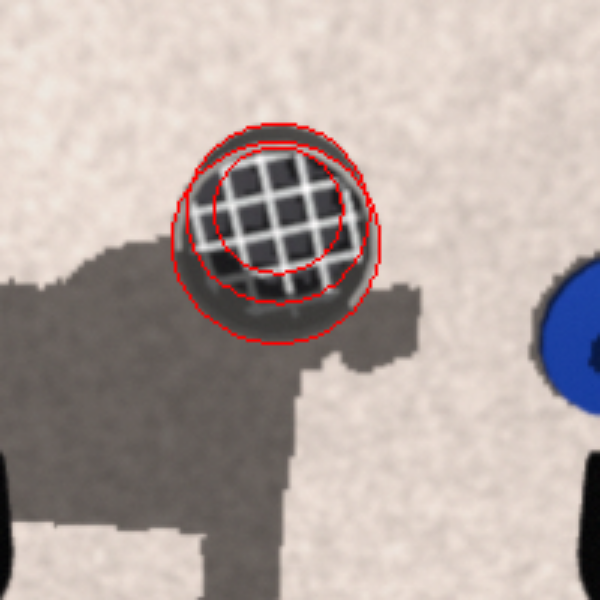

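Request:
carry_out(deltas=[[4,5,-20,0.007,-0.033,0],[0,0,-45,0,0,0],[0,0,-45,0,0,0],[0,0,-15,0,0,0],[0,0,0,0,0,0]])

```text
clock: 19.32
eef_pos: [646.1, 19.2, 54.3]
orientation: [[0.011, 0.005, 1.0], [-1.0, 0.002, 0.011], [-0.002, -1.0, 0.005]]
ft_force: [0.9, 0.1, 0.0]
width: 0.994
```

Request:
carry_out(deltas=[[2,-9,0,0,0.005,0],[0,0,0,0,0,0],[0,0,-22,0,0,0],[0,0,-15,0,0,0],[0,0,0,0,0,0]])

```text
clock: 19.95
eef_pos: [651.6, 9.4, 20.3]
orientation: [[0.011, 0.008, 1.0], [-1.0, 0.002, 0.011], [-0.001, -1.0, 0.008]]
ft_force: [-0.3, 0.0, -0.6]
width: 0.993
```

Request:
carry_out(deltas=[[-3,0.5,-7,0,0.007,0],[0,0,-1,0,0,0],[0,0,0,0,0,0]])

```text
clock: 20.32
eef_pos: [648.2, 10.1, 11.5]
orientation: [[0.012, -0.0, 1.0], [-1.0, 0.002, 0.012], [-0.002, -1.0, -0.0]]
ft_force: [1.2, -0.3, -0.0]
width: 0.992
```

Request:
carry_out(deltas=[[0,0,0,0,0,0],[0,0,0,0,0,0],[0,0,0,0,0,0],[0,0,0,0,0,0],[0,0,0,0,0,0],[0,0,0,0,0,0]], jaw=50)

```text
clock: 21.08
eef_pos: [648.8, 10.1, 12.6]
orientation: [[0.012, 0.001, 1.0], [-1.0, 0.002, 0.012], [-0.002, -1.0, 0.001]]
ft_force: [-0.1, 0.8, -0.9]
width: 0.689
```

Request:
carry_out(deltas=[[0,0,40,0,0,0],[0,0,55,0,0,0],[-10,14,55,0,0,0],[-30,42,30,0,0,0],[-34,46,8,0,0,0],[-34,46,0,0,0,0],[-34,46,0,0,0,0],[-30,40,0,0,0,0],[-15,20,0,0,0,0],[0,0,0,0,0,0]])

```text
clock: 22.32
eef_pos: [453.1, 270.7, 206.3]
orientation: [[0.01, 0.002, 1.0], [-1.0, 0.005, 0.01], [-0.005, -1.0, 0.002]]
ft_force: [-0.3, -1.0, -0.6]
width: 0.684
```

Request:
carry_out(deltas=[[-9,20,-10,-0.005,0,0],[0,0,-20,0,0,0],[0,0,-15,0,0,0],[0,0,0,0,0,0]])

```text
clock: 22.82
eef_pos: [446.1, 289.0, 160.4]
orientation: [[0.008, 0.004, 1.0], [-1.0, -0.001, 0.008], [0.001, -1.0, 0.004]]
ft_force: [0.1, -0.4, -0.9]
width: 0.692
```

Request:
carry_out(deltas=[[-2,3,-8,0,0.004,0],[0,0,-5,0,0,0],[0,0,0,0,0,0]])

```text
clock: 23.2
eef_pos: [445.2, 291.7, 147.9]
orientation: [[0.007, 0.001, 1.0], [-1.0, -0.0, 0.007], [0.0, -1.0, 0.001]]
ft_force: [-0.9, 0.5, -0.9]
width: 0.684
```

```bash
python3 - <<'E'
from h import *
im=imaging.read_camera("scene"); print(bot.read_state()["eef_pos"])
cv2.imwrite("pics/s4.png",cv2.convertScaleAbs(cv2.resize(im[90:190,310:430],None,fx=6,fy=6,interpolation=cv2.INTER_CUBIC),alpha=1.5))
E
```

```text
[445.25769832 291.77223222 148.10910734]
```

View pics/s4.png

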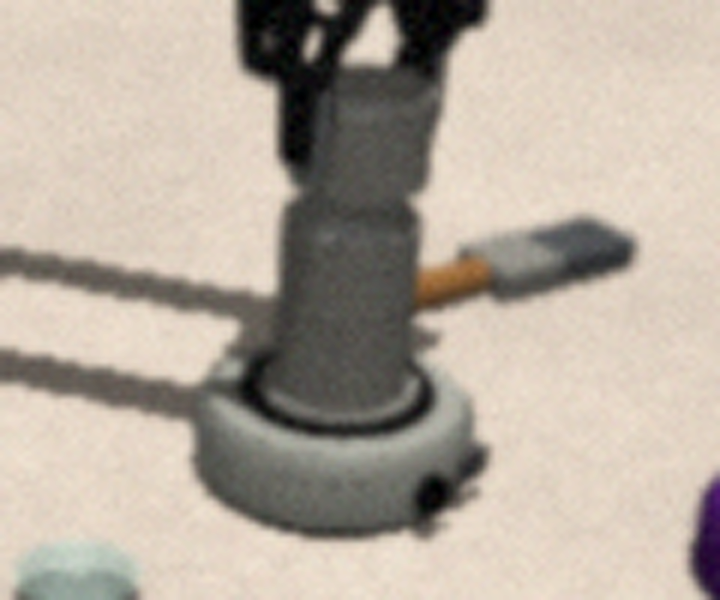

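Request:
carry_out(deltas=[[-1.5,0,-6,0,0,0],[0,0,-3,0,0,0],[0,0,0,0,0,0]])

```text
clock: 23.62
eef_pos: [443.9, 291.9, 139.1]
orientation: [[0.007, 0.003, 1.0], [-1.0, 0.001, 0.007], [-0.001, -1.0, 0.003]]
ft_force: [-0.1, 0.1, -0.8]
width: 0.691
```

Request:
carry_out(deltas=[[0,0,-3,0,0,0],[0,0,-2.5,0,0,0],[0,0,0,0,0,0]])

```text
clock: 24.0
eef_pos: [444.0, 292.0, 133.3]
orientation: [[0.007, 0.003, 1.0], [-1.0, 0.001, 0.007], [-0.001, -1.0, 0.003]]
ft_force: [-0.5, -0.3, -0.5]
width: 0.689
```

Request:
carry_out(deltas=[[0,0,-1.5,0,0,0],[0,0,-1,0,0,0],[0,0,-1,0,0,0]])

```text
clock: 24.38
eef_pos: [444.4, 292.2, 130.4]
orientation: [[0.007, 0.004, 1.0], [-1.0, 0.001, 0.007], [-0.001, -1.0, 0.004]]
ft_force: [-2.8, -1.9, 7.9]
width: 0.688
```

Request:
carry_out(deltas=[[0,0,0,0,0,0],[0,0,0,0,0,0],[0,0,0,0,0,0],[0,0,0,0,0,0],[0,0,35,0,0,0],[0,0,50,0,0,0],[0,0,40,0,0,0],[0,0,0,0,0,0]], jaw=85)

```text
clock: 25.38
eef_pos: [443.2, 291.6, 258.2]
orientation: [[0.007, 0.002, 1.0], [-1.0, 0.0, 0.007], [-0.0, -1.0, 0.002]]
ft_force: [-1.1, -0.5, -0.5]
width: 0.992
```

```bash
python3 - <<'E'
from h import *
look("coarse_mid","w7",[(30,125.),(30,165.)])
cv2.imwrite("pics/w7z.png",cv2.resize(cv2.imread("pics/w7_d.png")[100:300,220:420],None,fx=3,fy=3))
im=imaging.read_camera("scene")
cv2.imwrite("pics/s5.png",cv2.convertScaleAbs(cv2.resize(im[90:190,310:430],None,fx=6,fy=6,interpolation=cv2.INTER_CUBIC),alpha=1.5))
E
```

```text
eef [443.2 291.6 258.2] yaw [ 0.007 -1.    -0.   ]
[(0.87, [444.3, 291.8, 149.9])]
regions [(0.8, 4756), (0.29, 4163)]
silhouette fit [444.8 292.5] rms px 1.9864514926774255
```

View pics/w7z.png

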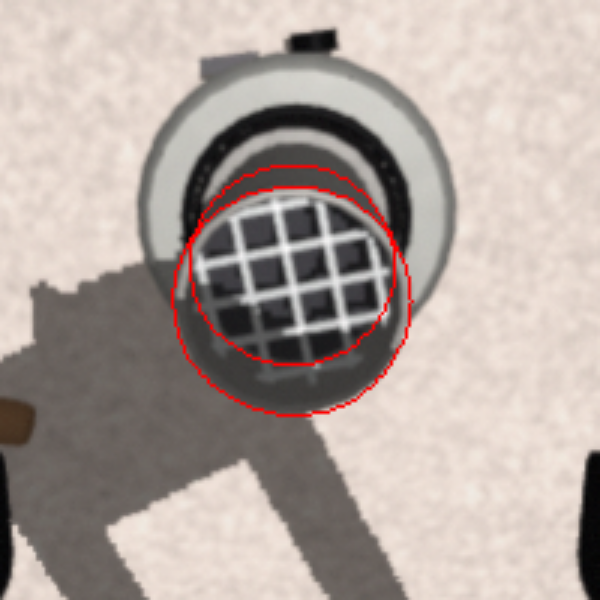

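View pics/s5.png

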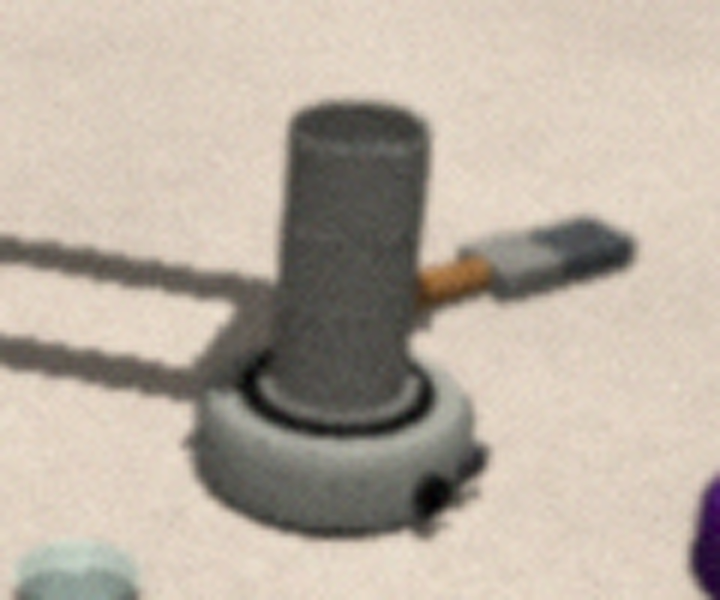

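The coarse sieve is seated. Next is the grey lid.

Request:
carry_out(deltas=[[18,-52,-5,0,0,0],[18,-52,-5,0,0,0],[18,-52,-5,0,0,0],[18,-52,-5,0,0,0],[18,-52,-5,0,0,0],[18,-52,-5,0,0,0],[18,-52,-5,0,0,0],[18,-52,-5,0,0,0],[15,-45,0,0,0,0],[8,-20,0,0,0,0],[0,0,0,0,0,0]], jaw=60)

```text
clock: 26.95
eef_pos: [599.2, -205.0, 188.3]
orientation: [[0.01, -0.037, 0.999], [-1.0, 0.001, 0.01], [-0.002, -0.999, -0.037]]
ft_force: [-0.8, 1.3, -0.1]
width: 0.701
```

```bash
python3 - <<'E'
from h import *
look("lid_knob","w8",[(21.5,0.),(30,7.),(30,13.),(9,51.)])
cv2.imwrite("pics/w8z.png",cv2.resize(cv2.imread("pics/w8_d.png")[80:280,200:440],None,fx=3,fy=3))
E
```

```text
eef [ 599.2 -205.   188.3] yaw [ 0.01  -1.    -0.002]
[(0.9, [615.1, -209.9, 35.6]), (0.63, [606.0, -106.7, 37.3])]
regions [(0.76, 2669), (0.71, 2780)]
silhouette fit [ 612.5 -209.2] rms px 1.722658045248829
```

View pics/w8z.png

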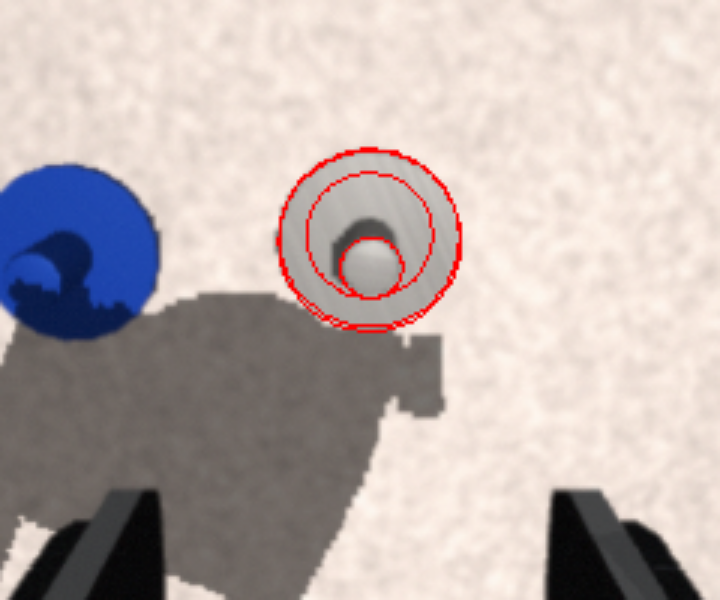

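Request:
carry_out(deltas=[[13,-4,-20,0,-0.037,0],[0,0,-45,0,0,0],[0,0,-30,0,0,0],[0,0,-10,0,0,0],[0,0,0,0,0,0]])

```text
clock: 27.72
eef_pos: [613.4, -199.9, 84.7]
orientation: [[0.02, 0.006, 1.0], [-1.0, 0.001, 0.02], [-0.001, -1.0, 0.006]]
ft_force: [0.2, -0.4, 0.5]
width: 0.702
```

Request:
carry_out(deltas=[[0,-9,0,0,0.006,0],[0,0,0,0,0,0],[0,0,-30,0,0,0],[0,0,-20,0,0,0],[0,0,0,0,0,0]])

```text
clock: 28.35
eef_pos: [617.5, -211.5, 40.5]
orientation: [[0.02, 0.009, 1.0], [-1.0, -0.003, 0.02], [0.003, -1.0, 0.009]]
ft_force: [-0.8, 0.6, 0.1]
width: 0.703
```

Request:
carry_out(deltas=[[-5,2,-8,0,0.009,0],[0,0,-8,0,0,0],[0,0,-3,0,0,0],[0,0,0,0,0,0]])

```text
clock: 28.85
eef_pos: [613.6, -209.8, 22.6]
orientation: [[0.02, 0.002, 1.0], [-1.0, -0.004, 0.02], [0.004, -1.0, 0.002]]
ft_force: [-0.3, 0.2, -0.5]
width: 0.701
```

Request:
carry_out(deltas=[[-1,0.5,-1.5,0.004,0.002,0],[0,0,0,0,0,0],[0,0,0,0,0,0],[0,0,0,0,0,0],[0,0,0,0,0,0],[0,0,0,0,0,0],[0,0,0,0,0,0],[0,0,0,0,0,0]], jaw=8)

```text
clock: 29.85
eef_pos: [613.1, -209.5, 21.9]
orientation: [[0.02, 0.001, 1.0], [-1.0, -0.001, 0.02], [0.001, -1.0, 0.001]]
ft_force: [-0.3, -1.3, -0.7]
width: 0.196
```

Request:
carry_out(deltas=[[0,0,35,0,0,0],[0,0,50,0,0,0],[0,5,55,0,0,0],[-10,30,40,0,0,0],[-17,50,15,0,0,0],[-18,52,5,0,0,0],[-18,52,0,0,0,0],[-18,52,0,0,0,0],[-18,52,0,0,0,0],[-18,52,0,0,0,0],[-12,35,0,0,0,0],[0,0,0,0,0,0]])

```text
clock: 31.35
eef_pos: [474.7, 181.8, 226.1]
orientation: [[0.018, -0.0, 1.0], [-1.0, 0.003, 0.018], [-0.003, -1.0, -0.0]]
ft_force: [0.4, -0.0, -1.1]
width: 0.195
```

Request:
carry_out(deltas=[[-13,45,4,0,0,0],[-12,45,0,0,0,0],[-5,17,0,0,0,0],[0,0,0,-0.003,0,0],[0,0,0,0,0,0]])

```text
clock: 31.98
eef_pos: [445.7, 287.2, 229.7]
orientation: [[0.015, 0.0, 1.0], [-1.0, -0.003, 0.015], [0.003, -1.0, 0.0]]
ft_force: [-0.3, -1.4, -0.9]
width: 0.196
```

Request:
carry_out(deltas=[[-1,4.5,0,0.003,0,0],[0,0,-20,0,0,0],[0,0,-10,0,0,0],[0,0,0,0,0,0]])

```text
clock: 32.48
eef_pos: [445.3, 288.8, 196.4]
orientation: [[0.011, -0.001, 1.0], [-1.0, -0.002, 0.011], [0.002, -1.0, -0.001]]
ft_force: [0.2, 0.1, -1.7]
width: 0.201
```

```bash
python3 - <<'E'
from h import *
im=imaging.read_camera("scene"); print(bot.read_state()["eef_pos"])
a=cv2.convertScaleAbs(cv2.resize(im[70:190,310:430],None,fx=5,fy=5,interpolation=cv2.INTER_CUBIC),alpha=1.5)
cv2.imwrite("pics/s6.png",a)
cv2.imwrite("pics/w9.png",imaging.read_camera("wrist"))
E
```

```text
[445.37465939 288.92722071 196.72167238]
```

View pics/s6.png

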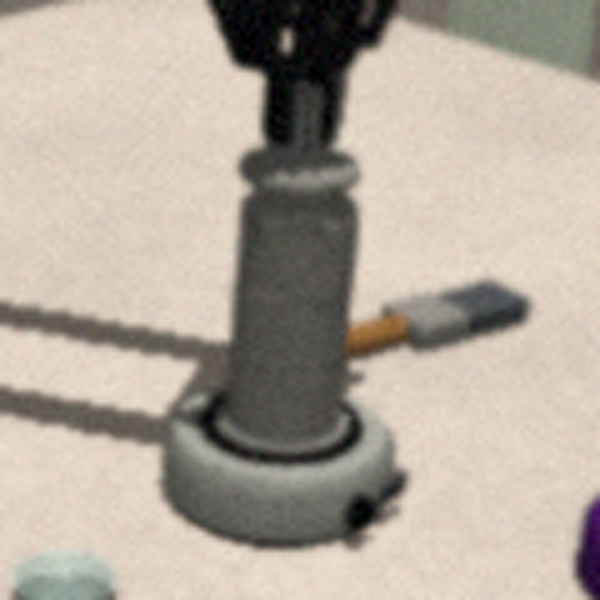

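View pics/w9.png

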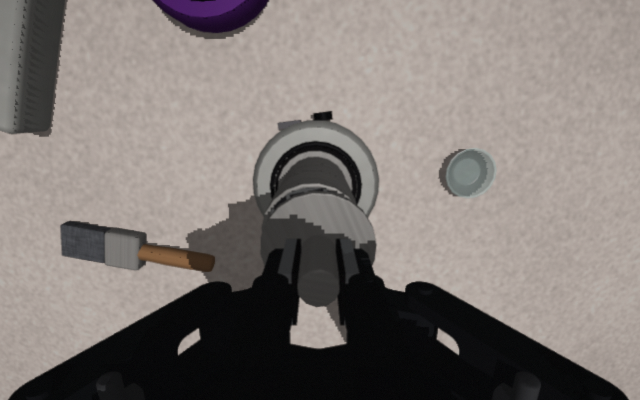

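Request:
carry_out(deltas=[[-1,3,-4,0.002,0,0],[0,0,-3,0,0,0],[0,0,0,0,0,0]])

```text
clock: 32.95
eef_pos: [445.1, 292.9, 191.1]
orientation: [[0.011, 0.002, 1.0], [-1.0, 0.002, 0.011], [-0.002, -1.0, 0.002]]
ft_force: [1.0, 0.3, -0.8]
width: 0.197
```

Request:
carry_out(deltas=[[0,0,-3,0,0,0],[0,0,-2,0,0,0],[0,0,0,0,0,0]])

```text
clock: 33.33
eef_pos: [445.2, 293.0, 186.0]
orientation: [[0.012, 0.002, 1.0], [-1.0, 0.002, 0.012], [-0.002, -1.0, 0.002]]
ft_force: [0.1, 0.3, -0.9]
width: 0.198
```

Request:
carry_out(deltas=[[-0.5,-0.7,-2.5,0,0,0],[0,0,-1.5,0,0,0],[0,0,0,0,0,0]])

```text
clock: 33.7
eef_pos: [444.7, 292.2, 181.8]
orientation: [[0.011, 0.002, 1.0], [-1.0, 0.002, 0.011], [-0.002, -1.0, 0.002]]
ft_force: [-0.2, 0.2, -0.8]
width: 0.195
```

Request:
carry_out(deltas=[[0,0,-1,0,0,0],[0,0,-1,0,0,0],[0,0,-0.5,0,0,0]])

```text
clock: 34.08
eef_pos: [445.0, 292.3, 179.8]
orientation: [[0.011, 0.003, 1.0], [-1.0, 0.002, 0.011], [-0.002, -1.0, 0.003]]
ft_force: [-1.9, -1.7, 4.1]
width: 0.194
```

Request:
carry_out(deltas=[[0,0,0,0,0,0],[0,0,0,0,0,0],[0,0,0,0,0,0],[0,0,0,0,0,0],[0,0,30,0,0,0],[0,0,40,0,0,0],[0,0,30,0,0,0],[0,0,0,0,0,0]], jaw=50)

```text
clock: 35.08
eef_pos: [444.3, 292.0, 281.9]
orientation: [[0.011, 0.002, 1.0], [-1.0, 0.002, 0.011], [-0.002, -1.0, 0.002]]
ft_force: [1.3, -0.4, -0.0]
width: 0.582
```

```bash
python3 - <<'E'
from h import *
look("lid_knob","w10",[(30,165.),(30,171.),(9,209.)])
im=imaging.read_camera("scene"); print(bot.read_state()["eef_pos"])
a=cv2.convertScaleAbs(cv2.resize(im[70:190,310:430],None,fx=5,fy=5,interpolation=cv2.INTER_CUBIC),alpha=1.5)
cv2.imwrite("pics/s7.png",a)
for n in ["jar","dish","vial"]:
    print(n,[(round(d["p"],2),np.round(d["centre"],1).tolist()) for d in imaging.tip_of("scene",n)])
E
```

```text
eef [444.3 292.  281.9] yaw [ 0.011 -1.    -0.002]
[(0.84, [445.8, 291.5, 193.5])]
regions [(0.83, 3928), (0.8, 713)]
silhouette fit [444.7 292.4] rms px 1.7472011216305599
[442.44360565 290.99369936 277.1738301 ]
jar [(0.61, [426.0, -283.7, -0.2])]
dish [(0.54, [451.7, 133.5, -2.4])]
vial [(0.55, [448.2, -133.0, 5.2])]
```

View pics/s7.png

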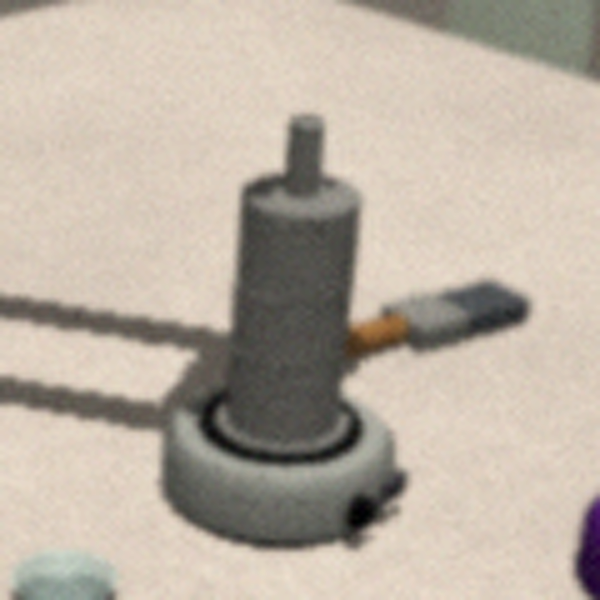

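View pics/w10_d.png

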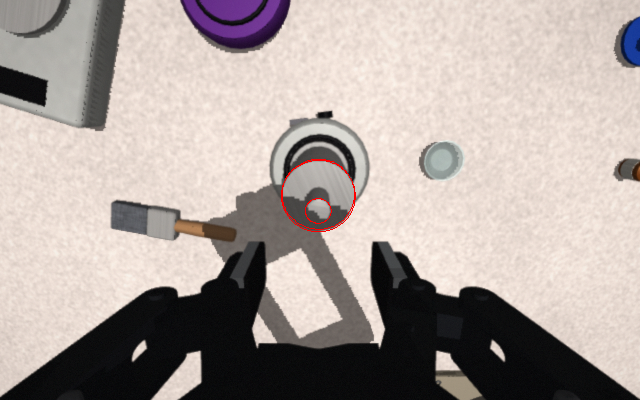

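The whole stack stands straight and level, and the gripper is clear of it by about 70 mm. I hand in.

```bash
python3 -c "
from station import job
print(job.hand_in())"
```

```text
the job is handed in; nothing more can be done
None
```

I built the sieve set on the white shaker in the order asked: pan inside the ring, fine sieve, coarse sieve, then the grey lid. I handed it in at about 35 s; no verdict was reported.

- **Seating:** The two sieves and the lid touched down within 0.2 mm of the height expected for a full seat, and the pan about 0.4 mm below it, with at most about 12 N of contact. That judges height only by arm position, which has about 0.5 to 1 mm of noise.
- **Alignment:** The last wrist view puts the lid about 2 mm from the ring centre and under 2 mm from the pan. The scene picture shows the stack straight and level.
- **Bystanders:** The jar, dish and vial were found again within 4 mm of their first positions, which is the accuracy of the network. I left the blue lid and purple shaker alone.
- **Disagreement:** The ring measured about 1.3 mm smaller in radius than specified. The centre agreed with the other cameras to about 3 mm, so I used it. No check failed.

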